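# Hallmark a silver bar and hold it in the numbering fixture

### The arm

A 7-joint arm with a two-finger parallel gripper is mounted at the origin on the work surface. World frame = base frame: x ahead of the robot, y to its left, z up, the work surface at z = 0. Lengths are in m, angles in rad, forces in N, time in s.
With the tool pointing down it reaches from about 0.425 to 0.875 m from the base axis. Payload 4.7 kg.
Tool frame: the origin (TCP) lies at the very end of the fingers, on their centre line; the grasp point (between the pads) lies 19 mm behind it; z points along the fingers, y is the line along which they close (so a half turn about z gives the same grasp; the last joint's range is limited). The gripper opens to 87 mm and grips with 3 to 60 N. Pads are 19 mm wide; open, the fingers measure 117 mm over their backs; the gripper's body (75 mm by 190 mm) begins 51 mm behind the grasp point.
Start: joints at [1.268, 0.321, -0.07, 1.45, 0.023, 1.371, -0.057], TCP at [0.202, -0.618, 0.223] pointing down, gripper open.
Joint ranges: [-2.86, 2.86], [-0.3, 2.09], [-1.38, 1.24], [0.06, 2.45], [-1.56, 4.7], [0.09, 2.05], [-2.69, 2.69]. Speed limits (rad/s): [2.57, 2.57, 3.14, 3.14, 3.14, 3.14, 3.14].

### API

Orientations are given as a rotation vector (axis times angle).
In Python, from bench import ctrl, imaging, ticket gives the robot as it stands.
- The arm moves only by the tool jog_arm, never from a script. Its argument "rows" is text: rows parted by semicolons, each of 7 numbers parted by spaces: the shift along the tool's x, y, z in cm, then the turn, a rotation vector about the tool's x, y, z in rad, then the closure, from -1 (fully open) to 1 (shut), so that 0 is half open. A call has 1 to 5 rows; each row shifts and turns the commanded pose from where the row before left it, along the tool's axes as they then stand; what a row does not reach is not made up. A row lasts 1/8 s, in which the tool goes at most 62.5 mm and 10.7 degrees, less where a joint would pass 70% of its speed; a pose out of reach is approached as far as the arm can. A call with a gripper value outside its range is refused whole. The fingers move at their own pace and stop on an object; "force" is the grip in N (left out, the last holds). Time passes only in rows, so rows that do not move let the fingers close. It gives the time, the measured TCP pose, the force, the opening and the grip force at its end, in the units of the state.
- ctrl.get_state(): the state, without advancing time (a new reading comes with each control period).
- imaging.get_image(name): name is "scene" or "top" or "wrist"; returns a dict with "img" (480x640x3 uint8, blue, green, red), "vertical_fov" (degrees; the focal length in pixels is half the picture's height over the tangent of half this angle, whatever the lens; pixels are square), "cx", "cy" (the principal point, pixels), "origin" and "orientation" of the camera in the world. Camera axes: x right, y down, z forward; pixel columns grow to the right and rows downward; lengths in m; the calibration is good to about 2 mm. A picture is of the moment at which its call begins. There is no depth.
- ticket.close_job(): hands the job in; it is judged then, once.
The state is a dict: "time": time; "joint_positions": joint angles; "qd": joint speeds; "joint_torque": joint torques, N m; "position": TCP position; "tool_rot": TCP orientation; "ft_force": force on the tool from outside, world axes, zero at the start; "torque": the same for the moment, N m; "grip_width": opening from 0.0 (shut) to 1.0 (fully open); "grip_force": force on a finger pad.
Only numpy, scipy, OpenCV 4.12 (cv2) and the standard library are available. Lean on these libraries where they do the work, as an engineer would, in place of code of your own. Each camera call takes 0.05 s, during which the arm holds its last target. There are 200 camera calls.

### The job

Strike the hallmark on the silver bar that lies under the stamp of the green bench press: swing the press's red-handled lever fully down to its stop and let it spring all the way back up. Then take the bar off the press and seat it on the numbering machine, flat on the plate, struck end first and struck face up, pressed firmly against the blue end fence and with its long edge against the blue side fence at once. Finish while still holding it pressed into that corner, ready to be numbered, and leave everything else on the bench undisturbed.

Things in the scene. Friction and masses are not known exactly. Their poses are not given: they have to be found in the camera images.
- press: Green bench press, fixed; place and yaw vary. Origin on the table below the ram; x points from its open front into the column, z up; lever on its -y side. Base 100 mm wide (y), x -90 to +140 mm, 18 mm high. Steel bolster under the bar: 28 mm wide, x -76 to +20 mm, top at 45 mm. Head 64 mm wide, x -28 to +134 mm, 110 to 200 mm high; the stamp holder below it, 28 mm across, ends at 90 mm.
- stamp: Hallmark stamp, 14 mm across, under the ram of the press, spring-mounted. Origin at the centre of its face, which is 74 mm above the table with the lever up (16 mm over the bar). At the lever's stop it has come down and presses on the bar with about 8 N.
- lever (a joint): Press lever, rad: 0 up at rest (arm 65 degrees above level, leaning to the press's -x), 0.96 at the lower stop (arm 10 degrees above level). A spring swings it back up when let go: 3 N at the red handle to move it, 9 N at the stop.
- pivot (a point): Point on the lever's hinge axis, in the plane of its arm: 30 mm in x, -65 mm in y, 165 mm up in the press's frame (fixed; axes as the press). The hinge axis is level, along the press's y. The arm is 150 mm long from here.
- grip (a point): Middle of the lever's red round handle, 18 mm in diameter, 100 mm long, sticking out level from the arm's end along the press's -y, 60 mm in -y from pivot. Moves on an arc of 150 mm radius about the hinge axis: 301 mm above the table at rest, 191 mm at the lower stop.
- bar: The silver bar to work on: 120 mm long (its x), 40 mm wide (y), 13 mm thick (z), about 0.6 kg, origin at its centre. At the start it lies flat on the bolster, its +x end under the stamp (x roughly along the press's x), its -x end sticking out free to the front, with free space on both sides.
- mark (a point): Point on the bar's upper face where the hallmark goes, 15 mm from its +x end, 45 mm from the bar's centre: this is the struck end. About below the stamp at the start.
- corner (a point): Corner of the two fence faces on the numbering machine (fixed; place and yaw vary), at the plate's top, 20 mm above the table. x points at the end fence, y away from the side fence. Plate: x -140 to +60, y -200 to +85 mm. Seated, the bar's centre is at x -60, y +20, z +6.5 mm, its x axis along this x. A 40 mm column, 235 mm high, stands at x 15, y -150 mm; the marking head is swung away beyond it.
- end_fence: Blue end fence on the numbering plate, 10 mm high: its flat face is the plane x = 0 of corner, from y = 4 to 60 mm. The bar's struck (+x) end goes against it.
- side_fence: Blue side fence on the numbering plate, 10 mm high: its flat face is the plane y = 0 of corner, from x = -55 to -5 mm, so that the bar's rear 65 mm is free on both sides for fingers. One long edge of the bar goes against it.
- spare1: Bystander: another silver bar like the first, lying in a wooden tray on the right.
- spare2: Bystander: another silver bar in the same tray.
- teapot: Bystander: silver teapot, 104 mm high, on the left side of the table. Origin under its centre.
- flux_jar: Bystander: glass jar with blue cap, 60 mm across and 75 mm high, on the left side. Origin under its centre.
- hammer: Bystander: small hammer, 200 mm long, lying behind the numbering machine.
- burin: Bystander: burin with wooden handle, 115 mm long, lying at the back, right of the press.
- scissors: Bystander: scissors with green rings, 150 mm long, lying flat in front, between the robot and the machines.

How it is judged:
On the way, in this order (a step that is already met when the one before it is completed fails the run):
1. the lever is at its lower stop and the stamp presses on the bar at the place for the hallmark (value of joint lever above 0.92 rad and contact force between stamp and bar above 2 N and horizontal distance between mark and stamp below 0.015 m), for 0.15 s.
2. the lever has sprung back up (value of joint lever below 0.08 rad), for 0.2 s.
At the end, for the whole second after the job is handed in: Bar flat on the plate, struck face up, struck end to the end fence, square within 3 degrees and within 3 mm of the corner each way, pressing on each fence with over 1.5 N, at rest and held by the fingers; press lever back up (under 0.08 rad) (contact force between bar and end_fence above 1.5 N and contact force between bar and side_fence above 1.5 N and contact force between the fingers and bar above 2 N and x of bar in the frame of corner between -0.063 and -0.057 m and y of bar in the frame of corner between 0.017 and 0.023 m and z of bar in the frame of corner below 0.0095 m and x of mark in the frame of corner above -0.02 m and z of mark in the frame of corner above 0.01 m and angle between the x axis of bar and the x axis of corner, either way round below 0.05 rad and angle between bar's own z axis and vertical below 0.05 rad and linear speed of bar below 0.01 m/s and value of joint lever below 0.08 rad); the arm keeps its last pose, push and grip.
It fails at once if something else on the bench is moved more than 15 mm (distance of any of spare1, spare2, teapot, flux_jar, hammer, burin, scissors from where it was at the start of the episode above 0.015 m).
It also fails if it takes over 70 s, if anything falls off the work surface, if the arm or the gripper's body presses on something with over 40 N, if the wrist force passes 120 N, or if a joint passes its speed limit or range.

## Working session

There is one attempt and no reset: what is moved stays moved. The work goes in short steps, Python scripts to look and compute and a tool call to move; the robot and the scene stay as the last step left them, time stands still between calls to the robot, and variables do not carry over. Pictures are saved under pics/ and viewed, at most 12 in all, crops included, and the job is handed in when it is done.

Besides the shell and the picture viewer there is one more tool, called after ">>>" as a command line: name --argument value ..., lists and objects as JSON in quotes. jog_arm: Moves the arm, as the interface text tells. Its arguments: {"type":"object","properties":{"rows":{"type":"string"},"force":{"type":"number"}},"required":["rows"]}

```bash
mkdir -p pics; ls; python3 - <<'E'
from bench import ctrl, imaging
import cv2, numpy as np, pickle
s=ctrl.get_state(); print(s)
d={}
for n in ("scene","top"):
    im=imaging.get_image(n); d[n]=im
    cv2.imwrite(f"pics/{n}0.png",im["img"]); print(n,{k:v for k,v in im.items() if k!="img"})
pickle.dump(d,open("c0.pkl","wb"))
E
```

```text
pics
{'time': 0.0, 'joint_positions': array([ 1.26809511,  0.32182987, -0.07010299,  1.45163701,  0.02259074,
        1.37082335, -0.05686603]), 'qd': array([-1.45202148e-04,  3.74564554e-04, -2.53787839e-04,  5.34408366e-04,
        2.92507276e-03,  2.76782615e-04,  8.30888865e-05]), 'joint_torque': array([-3.18108723e-04, -4.91297114e+01, -4.03797431e-01, -3.12529957e+01,
       -6.36247918e-02,  4.38232231e-02,  1.84927485e-04]), 'position': array([ 0.2022894 , -0.61714489,  0.22147628]), 'tool_rot': array([-3.10039481e+00, -4.95379342e-01,  6.01417855e-04]), 'ft_force': array([ 0.26173567, -0.17079933, -0.50158994]), 'torque': array([ 0.04405737, -0.00988505,  0.00808741]), 'grip_force': 0.0, 'grip_width': 0.9995069218983275}
scene {'vertical_fov': 48.53720570477113, 'cx': 323.87164930471397, 'cy': 242.47284433787084, 'origin': array([ 1.11349615, -0.93082773,  1.29839048]), 'orientation': array([-2.32827517, -0.63221008,  0.23180666])}
top {'vertical_fov': 48.79016175355673, 'cx': 307.47460214918704, 'cy': 244.46887487392172, 'origin': array([ 0.35834788, -0.04020999,  2.00798657]), 'orientation': array([-2.16476325,  2.14290641, -0.12800739])}
```

View pics/scene0.png

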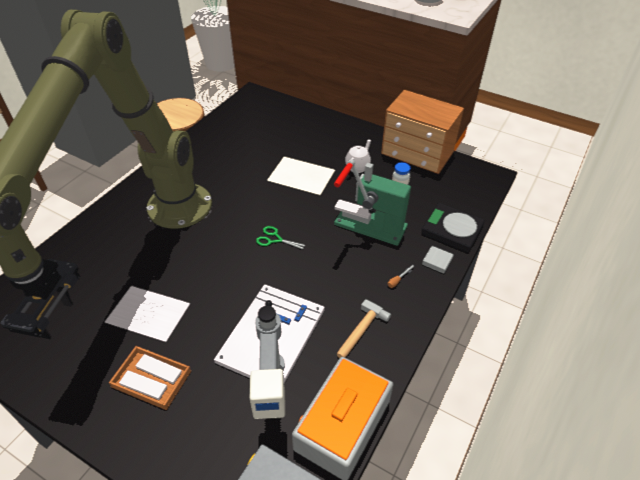

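View pics/top0.png

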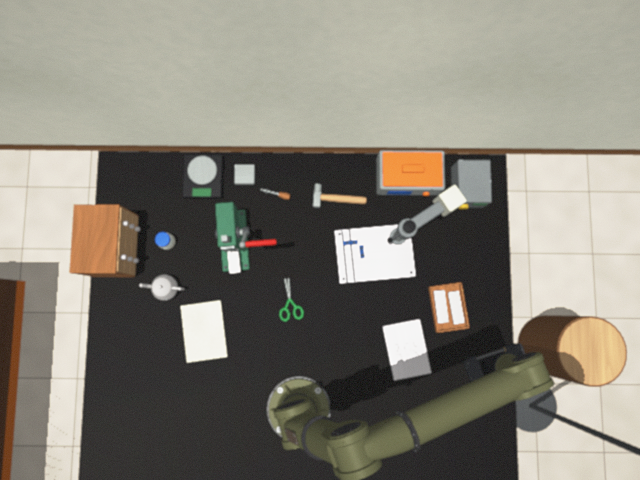

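The scene view shows the press at about (375,210) and the numbering plate at (275,330). In the top view the press is at (232,235), the bar end at (234,262), the red handle at (262,243), and the plate at (375,255) with the fences at (350,242) and (362,251). Next I'll measure by colour masks.

```bash
cat > h.py <<'E'
import numpy as np, cv2
from scipy.spatial.transform import Rotation as R
def K(c):
    f=240/np.tan(np.radians(c["vertical_fov"]/2)); return f
def ray(c,px):
    px=np.atleast_2d(px).astype(float); f=K(c)
    d=np.c_[(px[:,0]-c["cx"])/f,(px[:,1]-c["cy"])/f,np.ones(len(px))]
    return R.from_rotvec(c["orientation"]).apply(d)
def onz(c,px,z):
    d=ray(c,px); o=c["origin"]; return o+d*((z-o[2])/d[:,2])[:,None]
def proj(c,P):
    q=R.from_rotvec(c["orientation"]).inv().apply(np.atleast_2d(P)-c["origin"]); f=K(c)
    return np.c_[c["cx"]+f*q[:,0]/q[:,2],c["cy"]+f*q[:,1]/q[:,2]]
def tri(c1,p1,c2,p2):
    d1,d2=ray(c1,p1)[0],ray(c2,p2)[0]; o1,o2=c1["origin"],c2["origin"]
    t=np.linalg.lstsq(np.c_[d1,-d2],o2-o1,rcond=None)[0]
    a,b=o1+t[0]*d1,o2+t[1]*d2; return (a+b)/2,np.linalg.norm(a-b)
def mask(c,lo,hi,box=None):
    m=cv2.inRange(cv2.cvtColor(c["img"],cv2.COLOR_BGR2HSV),np.array(lo),np.array(hi))
    if box: k=np.zeros_like(m); x0,y0,x1,y1=box; k[y0:y1,x0:x1]=255; m&=k
    return m
def blobs(m,amin=5):
    return sorted([k for k in cv2.findContours(m,cv2.RETR_EXTERNAL,cv2.CHAIN_APPROX_NONE)[0] if cv2.contourArea(k)>=amin],key=cv2.contourArea,reverse=True)
def ang(v): return np.degrees(np.arctan2(v[1],v[0]))
E
python3 - <<'E'
from h import *; import pickle
d=pickle.load(open("c0.pkl","rb")); t,s=d["top"],d["scene"]
np.set_printoptions(precision=4,suppress=True)
def rects(c,lo,hi,box,z,n=3):
    for k in blobs(mask(c,lo,hi,box))[:n]:
        P=onz(c,k[:,0,:],z)[:,:2].astype(np.float32); r=cv2.minAreaRect(P)
        print("  ",cv2.contourArea(k),"px",k[:,0].mean(0),"c",np.array(r[0]),"sz",np.array(r[1]),"a",r[2])
print("plate top");rects(t,(0,0,120),(180,60,255),(325,215,425,290),.02)
print("plate scene");rects(s,(0,0,120),(180,60,255),(205,280,330,390),.02)
print("fence top");rects(t,(100,120,40),(130,255,255),(330,225,380,270),.03)
print("fence scene");rects(s,(100,120,40),(130,255,255),(255,290,320,335),.03)
print("bar top");rects(t,(0,0,150),(180,50,255),(220,245,255,280),.058)
print("bar scene");rects(s,(0,0,150),(180,50,255),(325,195,385,230),.058)
print("red top");rects(t,(0,150,60),(8,255,255),(240,230,290,260),.30)
print("red scene");rects(s,(0,150,60),(8,255,255),(320,150,375,200),.30)
print("green top");rects(t,(60,60,20),(95,255,255),(205,190,260,290),.2)
for n,c,b in(("t",t,(200,190,290,290)),("s",s,(320,140,420,255))):
    x0,y0,x1,y1=b; g=cv2.resize(c["img"][y0:y1,x0:x1],None,fx=5,fy=5,interpolation=cv2.INTER_CUBIC); cv2.imwrite(f"pics/{n}c.png",g[:560])
A,B=[cv2.imread(f"pics/{n}c.png") for n in"ts"]
h=max(A.shape[0],B.shape[0]);f=lambda I:cv2.copyMakeBorder(I,0,h-I.shape[0],0,0,0)
o=np.hstack([f(A),f(B)]); cv2.imwrite("pics/press.png",cv2.resize(o,None,fx=.84,fy=.84)); print(o.shape)
E
```

```text
plate top
   4104.5 px [382.3943 247.082 ] c [ 0.5947 -0.307 ] sz [0.2321 0.3487] a 5.898605823516846
plate scene
   6482.0 px [269.7433 338.86  ] c [ 0.5863 -0.2985] sz [0.2116 0.321 ] a 6.042661666870117
   25.0 px [325.125  381.9688] c [ 0.7894 -0.3384] sz [0.0064 0.0493] a 0.03872120380401611
fence top
   5.0 px [350.    242.125] c [ 0.6171 -0.1868] sz [0.0084 0.0135] a 27.225574493408203
fence scene
   39.5 px [300.3256 312.4419] c [ 0.6194 -0.1904] sz [0.0143 0.0544] a 6.561130523681641
   27.5 px [284.4444 319.2963] c [ 0.5924 -0.234 ] sz [0.0348 0.0151] a 2.96158766746521
bar top
   243.0 px [233.1935 261.5806] c [0.5366 0.2473] sz [0.0844 0.0453] a 7.203700542449951
   30.5 px [227.2414 246.9655] c [0.5908 0.2706] sz [0.0127 0.0484] a 6.321688652038574
bar scene
   186.0 px [348.4167 206.2   ] c [0.5412 0.2435] sz [0.0877 0.0431] a 7.134465217590332
red top
   174.0 px [260.5588 242.5147] c [0.5781 0.1233] sz [0.0232 0.0988] a 5.363234519958496
red scene
   160.5 px [342.6604 174.7736] c [0.5767 0.1237] sz [0.0224 0.1137] a 5.901428699493408
green top
   1180.5 px [233.5694 234.2105] c [0.6135 0.2344] sz [0.2444 0.1077] a 5.274438381195068
   100.0 px [223.8542 260.9583] c [0.5274 0.2585] sz [0.0728 0.0206] a 1.771020531654358
   34.0 px [207.6667 193.0417] c [0.7617 0.3215] sz [0.0249 0.021 ] a 1.986863374710083
(560, 950, 3)
```

View pics/press.png

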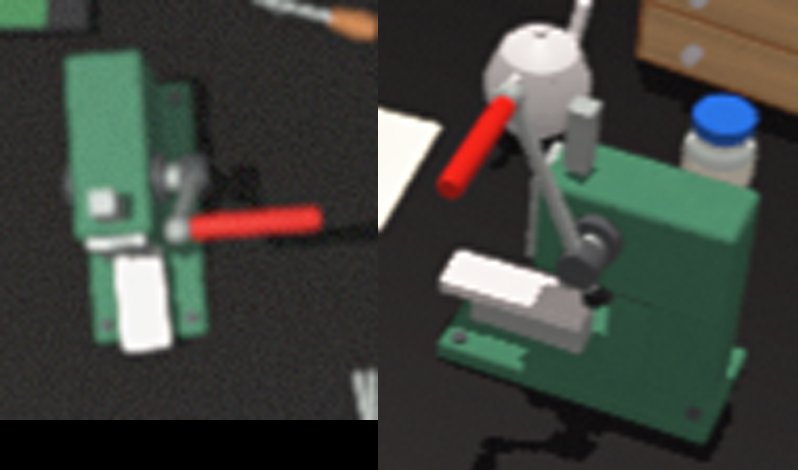

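```bash
cat > go.py <<'E'
from h import *
from bench import ctrl
np.set_printoptions(precision=4,suppress=True)
def Rt(yaw,pitch=0):
    """tool down, tool y axis at world angle yaw(deg); pitch(deg)>0 leans body to the tool's -x... about tool y"""
    y=np.array([np.cos(np.radians(yaw)),np.sin(np.radians(yaw)),0]); z=np.array([0,0,-1.]); x=np.cross(y,z)
    return R.from_matrix(np.c_[x,y,z])*R.from_euler('y',pitch,degrees=True)
def delta(p,Rg=None):
    s=ctrl.get_state(); Rc=R.from_rotvec(s["tool_rot"])
    print("t",round(s["time"],2),"pos",s["position"],"F",s["ft_force"],"grip",s["grip_force"],round(s["grip_width"],3))
    print(" shift tool cm",Rc.inv().apply(np.array(p)-s["position"])*100, end=" ")
    if Rg is not None: print("turn rad",(Rc.inv()*Rg).as_rotvec())
    else: print()
E
python3 - <<'E'
from go import *
s=ctrl.get_state(); print(R.from_rotvec(s["tool_rot"]).as_matrix())
for y in(6,-174): delta([.5775,.1235,.40],Rt(y))
for y in(96,-84): delta([.5775,.1235,.40],Rt(y))
E
```

```text
[[ 0.9502  0.3116 -0.0006]
 [ 0.3116 -0.9502  0.0016]
 [-0.0001 -0.0018 -1.    ]]
t 0.1 pos [ 0.2023 -0.6172  0.2215] F [-0.2519  0.0903 -0.3051] grip 0.0 1.0
 shift tool cm [ 58.7299 -58.7205 -17.7489] turn rad [-0.0015 -0.0011 -1.3586]
t 0.1 pos [ 0.2023 -0.6172  0.2215] F [-0.2519  0.0903 -0.3051] grip 0.0 1.0
 shift tool cm [ 58.7299 -58.7205 -17.7489] turn rad [-0.0012  0.0016  1.783 ]
t 0.1 pos [ 0.2023 -0.6172  0.2215] F [-0.2519  0.0903 -0.3051] grip 0.0 1.0
 shift tool cm [ 58.7299 -58.7205 -17.7489] turn rad [-0.0004 -0.0026 -2.9294]
t 0.1 pos [ 0.2023 -0.6172  0.2215] F [-0.2519  0.0903 -0.3051] grip 0.0 1.0
 shift tool cm [ 58.7299 -58.7205 -17.7489] turn rad [-0.0017  0.0003  0.2122]
```

>>> jog_arm --rows "0 0 -4.5 0 0 0 -1; 0 0 -4.5 0 0 0 -1; 0 0 -4.5 0 0 0 -1; 0 0 -4.5 0 0 0 -1; 3.5 -3.5 0 0 0 0 -1" --force 30

```text
time: 0.72
position: [0.2227, -0.5769, 0.4053]
tool_rot: [3.098, 0.485, -0.0]
ft_force: [0.0, 0.5, -0.4]
grip_width: 0.997
grip_force: 0.0
```

>>> jog_arm --rows "3.7 -3.7 0 0 0 0 -1; 3.7 -3.7 0 0 0 0 -1; 3.7 -3.7 0 0 0 0 -1; 3.7 -3.7 0 0 0 0 -1; 3.7 -3.7 0 0 0 0 -1"

```text
time: 1.35
position: [0.3434, -0.3383, 0.4022]
tool_rot: [-3.102, -0.496, 0.001]
ft_force: [1.0, -0.3, 0.3]
grip_width: 1.003
grip_force: 0.0
```

>>> jog_arm --rows "3.7 -3.7 0 0 0 0 -1; 3.7 -3.7 0 0 0 0 -1; 3.7 -3.7 0 0 0 0 -1; 3.7 -3.7 0 0 0 0 -1; 3.7 -3.7 0 0 0 0 -1"

```text
time: 1.98
position: [0.4615, -0.105, 0.4023]
tool_rot: [3.102, 0.495, -0.0]
ft_force: [1.4, -0.6, 0.4]
grip_width: 0.999
grip_force: 0.0
```

>>> jog_arm --rows "3.7 -3.7 0 0 0 0 -1; 3.7 -3.7 0 0 0 0 -1; 0 0 0 0 0 -0.17 -1; 0 0 0 0 0 -0.17 -1; 0 0 0 0 0 -0.17 -1"

```text
time: 2.6
position: [0.5082, -0.0131, 0.402]
tool_rot: [-2.873, -1.271, 0.001]
ft_force: [-0.0, -0.1, 1.0]
grip_width: 1.001
grip_force: 0.0
```

>>> jog_arm --rows "0 0 0 0 0 -0.17 -1; 0 0 0 0 0 -0.17 -1; 0 0 0 0 0 -0.17 -1; 0 0 0 0 0 -0.17 -1; 0 0 0 0 0 -0.17 -1"

```text
time: 3.22
position: [0.5082, -0.0133, 0.4021]
tool_rot: [-2.094, -2.341, 0.001]
ft_force: [0.2, 0.8, -0.5]
grip_width: 0.998
grip_force: 0.0
```

Good. Now a wrist picture, plus another look at the press and the handle in all views.

```bash
python3 - <<'E'
from go import *; from bench import imaging; import pickle
w=imaging.get_image("wrist"); cv2.imwrite("pics/w1.png",w["img"]); pickle.dump(w,open("w1.pkl","wb")); print({k:v for k,v in w.items() if k!="img"})
delta([.5775,.1235,.38],Rt(6))
E
```

```text
{'vertical_fov': 58.93194869994106, 'cx': 328.5847542402789, 'cy': 231.92265538950835, 'origin': array([0.4994, 0.0618, 0.5632]), 'orientation': array([2.8573, 0.1602, 0.0217])}
t 3.27 pos [ 0.5082 -0.0133  0.4021] F [-0.5221  0.8137  0.4283] grip 0.0 0.998
 shift tool cm [12.7803  8.48    2.2012] turn rad [-0.0009 -0.      0.0119]
```

View pics/w1.png

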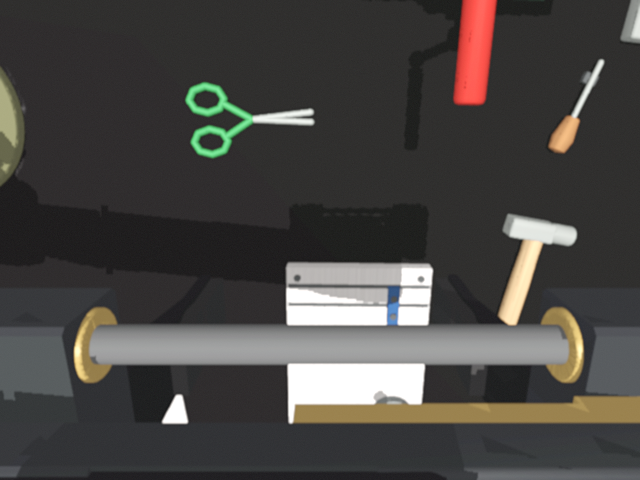

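The wrist view shows the red handle's end at about (470,100), the plate's +y edge from (287,265) to (432,265), and the end fence at (393,303). I'll move over the handle and measure the press and bar from there.

>>> jog_arm --rows "4.3 1.5 0 0 0 0 -1; 4.3 1.5 0 0 0 0 -1; 4.3 1.5 0 0 0 0.012 -1; 0 0 0 0 0 0 -1; 0 0 0 0 0 0 -1"

```text
time: 3.9
position: [0.5395, 0.119, 0.4022]
tool_rot: [2.116, 2.322, -0.002]
ft_force: [-0.2, -0.4, -0.1]
grip_width: 1.002
grip_force: 0.0
```

```bash
python3 - <<'E'
from go import *; from bench import imaging; import pickle
w=imaging.get_image("wrist"); cv2.imwrite("pics/w2.png",w["img"]); pickle.dump(w,open("w2.pkl","wb")); print({k:v for k,v in w.items() if k!="img"})
delta([.5775,.1235,.38],Rt(6))
E
```

```text
{'vertical_fov': 58.93194869994106, 'cx': 328.5847542402789, 'cy': 231.92265538950835, 'origin': array([0.5322, 0.1943, 0.5632]), 'orientation': array([2.8578, 0.1326, 0.0179])}
t 3.95 pos [0.5396 0.1183 0.4022] F [ 0.1311  0.1434 -0.0271] grip 0.0 1.002
 shift tool cm [0.1771 3.8199 2.2215] turn rad [-0.0006  0.001  -0.0136]
```

View pics/w2.png

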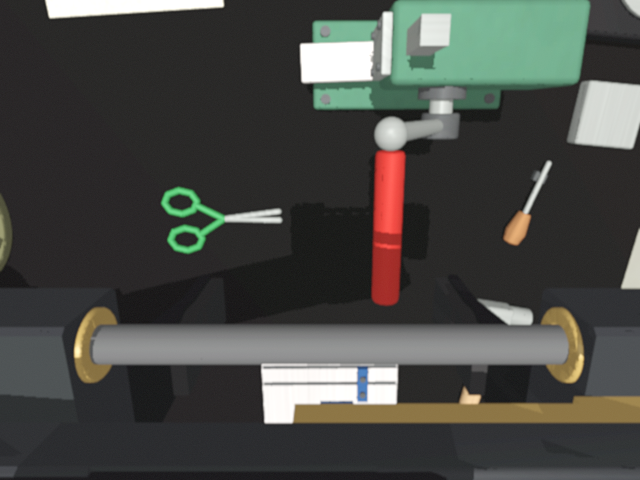

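The wrist view shows the handle from (391,152) to (386,303), the bar's free end at (300–372, 42–83), and the head's front and long edge at (392–587, 85).

```bash
python3 - <<'E'
from go import *; import pickle
w1,w2=[pickle.load(open(f"w{i}.pkl","rb")) for i in(1,2)]; d=pickle.load(open("c0.pkl","rb")); t=d["top"]; s=d["scene"]
def edge(c,pts,z):
    P=onz(c,pts,z)[:,:2]; l=cv2.fitLine(P.astype(np.float32),cv2.DIST_HUBER,0,.001,.001).ravel(); return l,P
# handle: red mask centre line
k=blobs(mask(w2,(0,150,60),(8,255,255),(350,130,420,310)))[0]
P=onz(w2,k[:,0],.301)[:,:2].astype(np.float32); r=cv2.minAreaRect(P); print("handle w2",r)
# bar
m=mask(w2,(0,0,170),(180,50,255),(290,30,368,100)); k=blobs(m)[0][:,0]
P=onz(w2,k,.058)[:,:2]; r=cv2.minAreaRect(P.astype(np.float32)); print("bar w2",r, cv2.boundingRect(k))
# long edges of bar by per-column extents, front edge by per-row
cols=range(310,362); lo=np.array([(c,np.flatnonzero(m[:,c]).min()-.5) for c in cols]); hi=np.array([(c,np.flatnonzero(m[:,c]).max()+.5) for c in cols])
rows=range(50,78); fr=np.array([(np.flatnonzero(m[y]).min()-.5,y) for y in rows])
for n,e in(("lo(+y)",lo),("hi(-y)",hi),("front",fr)):
    l,P=edge(w2,e,.058); print(n,"dir",ang(l[:2]),"mid",P.mean(0))
# head lower edge
m=mask(w2,(50,60,20),(95,255,255),(400,60,580,95))
print("headbase rows",[np.flatnonzero(m[:,c]).max() for c in range(480,580,20)])
e=np.array([(c,np.flatnonzero(m[:,c]).max()+.5) for c in range(510,575)]); l,P=edge(w2,e,.2); print("head -y edge",ang(l[:2]),P.mean(0))
# plate from w1: +y edge line, and left/right edges
g=cv2.inRange(w1["img"],(110,110,110),(255,255,255))
e=np.array([(c,np.flatnonzero(g[255:290,c]).min()+254.5) for c in range(300,385)]); l,P=edge(w1,e,.02); print("plate +y edge dir",ang(l[:2]),P.mean(0))
e=np.array([(np.flatnonzero(g[y,270:320]).min()+269.5,y) for y in range(270,318)]); l,P=edge(w1,e,.02); print("plate -x edge",ang(l[:2]),P.mean(0))
e=np.array([(np.flatnonzero(g[y,400:450]).max()+400.5,y) for y in range(270,318)]); l,P=edge(w1,e,.02); print("plate +x edge",ang(l[:2]),P.mean(0))
b=blobs(mask(w1,(100,120,40),(130,255,255),(370,280,420,325)))[0][:,0]; print("fence px",cv2.boundingRect(b),cv2.minAreaRect(onz(w1,b,.03)[:,:2].astype(np.float32)))
E
```

```text
handle w2 ((0.5765243768692017, 0.12274293601512909), (0.019409140571951866, 0.10332699865102768), 5.544692516326904)
bar w2 ((0.5326718688011169, 0.2455078363418579), (0.07438047975301743, 0.04139263182878494), 7.064210414886475) (300, 41, 68, 42)
lo(+y) dir 7.29705 mid [0.5328 0.2664]
hi(-y) dir 7.1084113 mid [0.5368 0.2252]
front dir -82.6039 mid [0.4958 0.2401]
headbase rows [np.int64(94), np.int64(94), np.int64(89), np.int64(88), np.int64(86)]
head -y edge 9.861773 [0.7026 0.227 ]
plate +y edge dir 6.4269233 [ 0.5395 -0.1345]
plate -x edge -85.19207 [ 0.4671 -0.1889]
plate +x edge -84.04895 [ 0.6676 -0.1663]
fence px (388, 287, 11, 38) ((0.6160312294960022, -0.18566188216209412), (0.013728970661759377, 0.056068457663059235), 8.628274917602539)
```

>>> jog_arm --rows "0.1 3.7 0 0 0 0 -1; 0 0 4 0 0 0 -1; 0 0 4 0 0 0 -1; 0 0 4 0 0 0 -1; 0 0 0 0 0 0 -1" --force 25

```text
time: 4.58
position: [0.5748, 0.1212, 0.2797]
tool_rot: [-2.117, -2.317, 0.009]
ft_force: [0.1, -0.8, -0.3]
grip_width: 1.002
grip_force: 0.0
```

>>> jog_arm --rows "0 0 0 0 0 0 1; 0 0 0 0 0 0 1; 0 0 0 0 0 0 1; 0 0 0 0 0 0 1; 0 0 0 0 0 0 1"

```text
time: 5.2
position: [0.5763, 0.1243, 0.2827]
tool_rot: [2.114, 2.323, 0.0]
ft_force: [-1.0, -0.4, 0.7]
grip_width: 0.518
grip_force: 0.0
```

```bash
python3 - <<'E'
from go import *
a=np.radians(65-np.arange(0,56,5)); print(np.c_[-(np.cos(a)-np.cos(a[0]))*15,(np.sin(a[0])-np.sin(a))*15])
delta([.5765,.1227,.282],Rt(5.6))
E
```

```text
[[-0.      0.    ]
 [-1.1607  0.6042]
 [-2.2644  1.3073]
 [-3.3025  2.104 ]
 [-4.2673  2.988 ]
 [-5.1514  3.9528]
 [-5.948   4.991 ]
 [-6.6511  6.0946]
 [-7.2553  7.2553]
 [-7.7561  8.4643]
 [-8.1496  9.7123]
 [-8.4328 10.9899]]
t 5.2 pos [0.5763 0.1243 0.2827] F [-0.9982 -0.4021  0.7165] grip 0.0 0.518
 shift tool cm [-0.1614  0.0058  0.0705] turn rad [ 0.0002  0.0001 -0.0036]
```

>>> jog_arm --rows "0 0 0 0 0 0 1; 0 0 0 0 0 0 1; 0 0 0 0 0 0 1; 0 0 0 0 0 0 1; 0 0 0 0 0 0 1"

```text
time: 5.82
position: [0.5767, 0.1243, 0.2826]
tool_rot: [2.114, 2.323, 0.001]
ft_force: [2.4, 0.9, -0.7]
grip_width: 0.198
grip_force: 25.0
```

>>> jog_arm --rows "0 0 0 0 0 0 1; 0 0 0 0 0 0 1; 0 0 0 0 0 0 1"

```text
time: 6.2
position: [0.5764, 0.1242, 0.2824]
tool_rot: [2.115, 2.323, 0.0]
ft_force: [3.5, 1.1, -1.2]
grip_width: 0.199
grip_force: 25.0
```

>>> jog_arm --rows "0 -1.16 0.6 0 0 0 1; 0 -1.1 0.7 0 0 0 1; 0 -1.04 0.8 0 0 0 1; 0 -0.97 0.88 0 0 0 1; 0 -0.88 0.97 0 0 0 1"

```text
time: 6.82
position: [0.5249, 0.1198, 0.243]
tool_rot: [2.114, 2.323, 0.003]
ft_force: [6.6, 2.5, 4.4]
grip_width: 0.199
grip_force: 25.0
```

>>> jog_arm --rows "0 -0.8 1.04 0 0 0 1; 0 -0.7 1.1 0 0 0 1; 0 -0.6 1.16 0 0 0 1; 0 -0.5 1.2 0 0 0 1; 0 0 0 0 0 0 1"

```text
time: 7.45
position: [0.4997, 0.1176, 0.1979]
tool_rot: [2.113, 2.322, 0.005]
ft_force: [6.9, 2.0, 3.5]
grip_width: 0.194
grip_force: 25.0
```

>>> jog_arm --rows "0 -0.4 1.25 0 0 0 1; 0 -0.28 1.3 0 0 0 1; 0 0 0.2 0 0 0 1; 0 0 0 0 0 0 1; 0 0 0 0 0 0 1"

```text
time: 8.07
position: [0.4929, 0.1169, 0.1714]
tool_rot: [2.114, 2.323, 0.003]
ft_force: [4.6, 1.6, 8.3]
grip_width: 0.201
grip_force: 25.1
```

```bash
python3 - <<'E'
from go import *; from bench import imaging
s=imaging.get_image("scene"); t=imaging.get_image("top")
delta([.4925,.1165,.1725],Rt(5.6))
f=lambda c,b:cv2.resize(c["img"][b[1]:b[3],b[0]:b[2]],(400,400),interpolation=cv2.INTER_CUBIC)
cv2.imwrite("pics/down.png",np.hstack([f(s,(320,150,420,250)),f(t,(195,195,295,295))]))
E
```

```text
t 8.18 pos [0.4929 0.1169 0.1714] F [4.4397 1.7702 6.5085] grip 25.06154492497444 0.198
 shift tool cm [-0.038  -0.0485 -0.1103] turn rad [ 0.0025 -0.0005 -0.0036]
```

View pics/down.png

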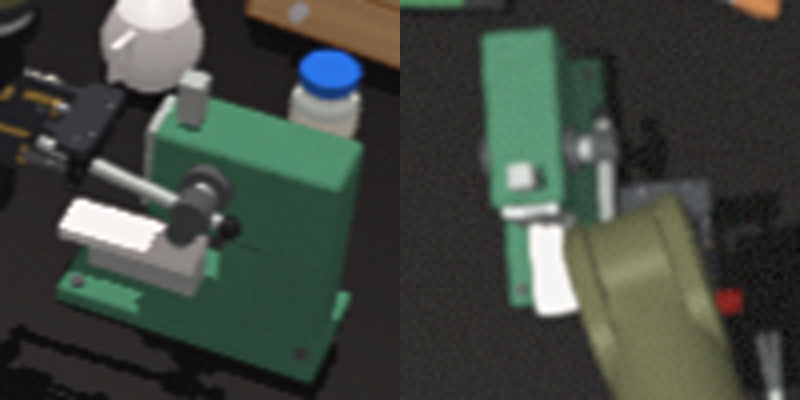

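The lever arm is down near its stop, at about (140,180) in the left crop. I'll push on until the force rises above the spring's 9 N to be sure.

>>> jog_arm --rows "0 0 0.2 0 0 0 1; 0 0 0.2 0 0 0 1; 0 0 0 0 0 0 1" --force 40

```text
time: 8.55
position: [0.4927, 0.1169, 0.1695]
tool_rot: [2.113, 2.322, 0.001]
ft_force: [-2.1, -0.5, 22.5]
grip_width: 0.192
grip_force: 40.1
```

>>> jog_arm --rows "0 0 0.2 0 0 0 1; 0 0 0.1 0 0 0 1; 0 0 0 0 0 0 1; 0 0 0 0 0 0 1"

```text
time: 9.05
position: [0.4927, 0.1169, 0.1685]
tool_rot: [2.113, 2.321, -0.001]
ft_force: [-7.5, -1.4, 35.7]
grip_width: 0.191
grip_force: 40.1
```

>>> jog_arm --rows "0 0 -0.9 0 0 0 1; 0 0.28 -1.3 0 0 0 1; 0 0.4 -1.25 0 0 0 1; 0 0.5 -1.2 0 0 0 1; 0 0.6 -1.16 0 0 0 1" --force 25

```text
time: 9.68
position: [0.5145, 0.1191, 0.2217]
tool_rot: [2.111, 2.319, 0.016]
ft_force: [24.1, 6.1, -13.5]
grip_width: 0.19
grip_force: 25.7
```

>>> jog_arm --rows "0 0.7 -1.1 0 0 0 1; 0 0.8 -1.04 0 0 0 1; 0 0.88 -0.97 0 0 0 1; 0 0.97 -0.88 0 0 0 1; 0 1.04 -0.8 0 0 0 1"

```text
time: 10.3
position: [0.5553, 0.1228, 0.2626]
tool_rot: [-2.112, -2.321, -0.005]
ft_force: [23.9, 8.4, -35.5]
grip_width: 0.185
grip_force: 27.1
```

>>> jog_arm --rows "0 1.1 -0.7 0 0 0 1; 0 1.16 -0.6 0 0 0 1; 0 0 0 0 0 0 1; 0 0 0 0 0 0 1"

```text
time: 10.8
position: [0.5747, 0.1246, 0.2752]
tool_rot: [-2.109, -2.319, 0.005]
ft_force: [13.7, 5.8, -25.0]
grip_width: 0.188
grip_force: 26.3
```

>>> jog_arm --rows "0 0 0 0 0 0 -1; 0 0 0 0 0 0 -1; 0 0 0 0 0 0 -1; 0 0 0 0 0 0 -1; 0 0 0 0 0 0 -1"

```text
time: 11.42
position: [0.5761, 0.1242, 0.2828]
tool_rot: [2.114, 2.323, -0.0]
ft_force: [0.2, -1.0, -0.2]
grip_width: 0.67
grip_force: 0.0
```

>>> jog_arm --rows "0 0 0 0 0 0 -1; 0 0 0 0 0 0 -1; 0 0 0 0 0 0 -1; 0 0 0 0 0 0 -1; 0 0 0 0 0 0 -1"

```text
time: 12.05
position: [0.5762, 0.1242, 0.2825]
tool_rot: [2.115, 2.323, -0.0]
ft_force: [-0.9, 0.9, 0.3]
grip_width: 0.998
grip_force: 0.0
```

>>> jog_arm --rows "0 0 -4 0 0 0 -1; 0 0 -4 0 0 0 -1; 0 0 -4 0 0 0 -1; 4 -3 0 0 0 0 -1; 4 -3 0 0 0 0 -1"

```text
time: 12.68
position: [0.5085, 0.1992, 0.4029]
tool_rot: [-2.116, -2.322, -0.002]
ft_force: [-0.4, 0.9, 0.8]
grip_width: 0.994
grip_force: 0.0
```

>>> jog_arm --rows "4 -1.5 0 0 0 0 -1; 0 0 0 0 0 -0.18 -1; 0 0 0 0 0 -0.18 -1; 0 0 0 0 0 -0.18 -1; 0 0 0 0 0 -0.18 -1"

```text
time: 13.3
position: [0.4902, 0.2367, 0.4025]
tool_rot: [1.152, 2.923, -0.0]
ft_force: [-0.1, 0.5, 0.3]
grip_width: 0.998
grip_force: 0.0
```

>>> jog_arm --rows "0 0 0 0 0 -0.18 -1; 0 0 0 0 0 -0.18 -1; 0 0 0 0 0 -0.18 -1; 0 0 0 0 0 -0.18 -1; 0 0 0 0 0 -0.16 -1"

```text
time: 13.92
position: [0.4903, 0.2367, 0.4026]
tool_rot: [-0.202, 3.135, -0.0]
ft_force: [0.1, 0.7, 0.1]
grip_width: 1.001
grip_force: 0.0
```

```bash
python3 - <<'E'
from go import *; from bench import imaging; import pickle
t=imaging.get_image("top"); s=imaging.get_image("scene"); pickle.dump((t,s),open("c2.pkl","wb"))
k=blobs(mask(s,(0,150,60),(8,255,255),(320,140,385,210)))[0]; print("red scene",k[:,0].mean(0),"was 342.66 174.77")
m=mask(s,(0,0,150),(180,50,255),(325,195,385,230)); k=blobs(m)[0]; r=cv2.minAreaRect(onz(s,k[:,0],.058)[:,:2].astype(np.float32)); print("bar scene",k[:,0].mean(0),r)
print(ctrl.get_state()["joint_positions"])
delta([.5106,.2424,.15],Rt(97.2,-8.6))
f=lambda c,b:cv2.resize(c["img"][b[1]:b[3],b[0]:b[2]],(400,400),interpolation=cv2.INTER_CUBIC)
cv2.imwrite("pics/up.png",np.hstack([f(s,(320,130,420,230)),f(t,(195,195,295,295))]))
E
```

```text
red scene [342.6346 174.9808] was 342.66 174.77
bar scene [350.4098 205.    ] ((0.540693461894989, 0.2451416254043579), (0.08693768084049225, 0.04159463942050934), 4.396872043609619)
[ 0.4797  0.195  -1.1421  1.3606  0.1785  1.6971  1.062 ]
t 14.03 pos [0.4903 0.2366 0.4025] F [ 0.1824 -0.0694  0.6029] grip 0.0 0.999
 shift tool cm [-2.0844  0.3196 25.2505] turn rad [-0.0001 -0.1502 -0.0021]
```

View pics/up.png

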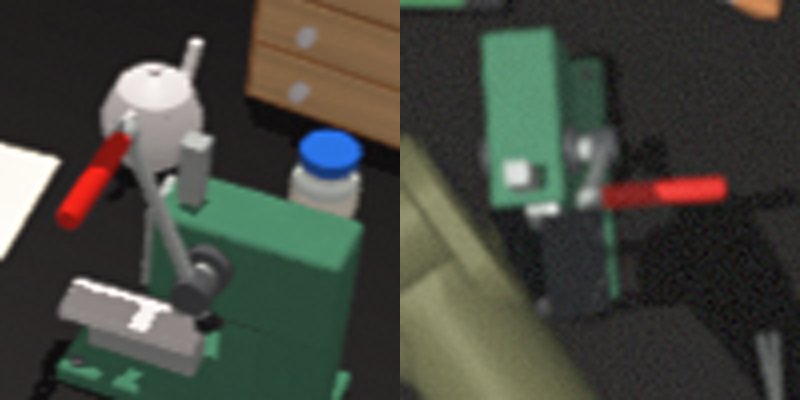

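>>> jog_arm --rows "-2.1 0.3 0 0 -0.15 0 -1; 0 0 0 0 0 0 -1; 0 0 5 0 0 0 -1; 0 0 5 0 0 0 -1; 0 0 5 0 0 0 -1"

```text
time: 14.65
position: [0.5333, 0.2443, 0.2528]
tool_rot: [-0.179, 2.988, 0.012]
ft_force: [1.6, -0.3, 0.2]
grip_width: 1.001
grip_force: 0.0
```

```bash
python3 - <<'E'
from go import *; from bench import imaging; import pickle
w=imaging.get_image("wrist"); cv2.imwrite("pics/w3.png",w["img"]); pickle.dump(w,open("w3.pkl","wb")); print(w["origin"],w["orientation"])
delta([.5106,.2424,.15],Rt(97.2,-8.6)); print(ctrl.get_state()["joint_positions"])
print(proj(w,[[.4957,.2405,.058],[.6,.2537,.058]]))
E
```

```text
[0.4346 0.2324 0.4009] [1.8713 2.1109 0.4588]
t 14.7 pos [0.5304 0.2422 0.2456] F [-2.2078 -3.2662 -4.2219] grip 0.0 1.003
 shift tool cm [3.2627 0.2728 9.1982] turn rad [-0.0026 -0.0122 -0.0056]
[ 0.511   0.1949 -1.1307  1.6778  0.2534  1.2652  1.0263]
[[329.8539 123.0837]
 [330.3909 242.1108]]
```

View pics/w3.png

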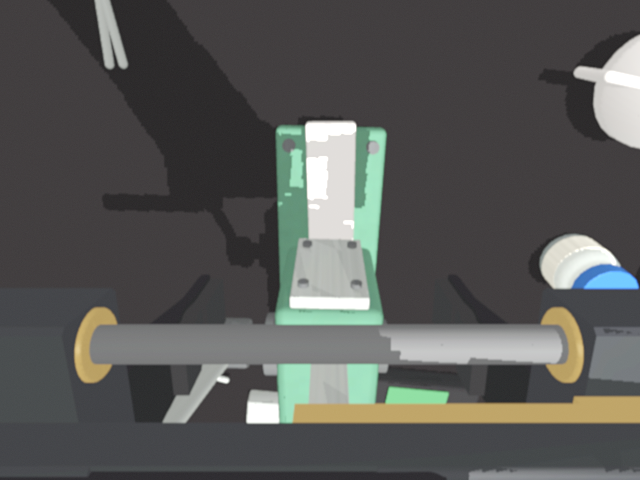

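The bar's free end shows at (306–355, 122), which agrees with the prediction (329.9,123.1), so the bar has not shifted.

>>> jog_arm --rows "3.2 0.3 0 0 0 0 -1; 0 0 3 0 0 0 -1; 0 0 3 0 0 0 -1; 0 0 3 0 0 0 -1; 0 0 0 0 0 0 -1"

```text
time: 15.32
position: [0.5135, 0.2451, 0.1592]
tool_rot: [-0.183, 2.992, 0.013]
ft_force: [-0.3, 0.9, -0.1]
grip_width: 0.999
grip_force: 0.0
```

```bash
python3 - <<'E'
from go import *
delta([.5106,.2424,.049],Rt(97.2,-8.6))
E
```

```text
t 15.32 pos [0.5135 0.2451 0.1592] F [-0.2859  0.8908 -0.0701] grip 0.0 0.999
 shift tool cm [ 1.9018 -0.2325 10.8543] turn rad [-0.0005 -0.0056 -0.0037]
```

>>> jog_arm --rows "0.6 -0.2 3.6 0 0 0 -1; 0.6 0 3.6 0 0 0 -1; 0.6 0 3.4 0 0 0 -1; 0 0 0 0 0 0 -1; 0 0 0 0 0 0 -1" --force 40

```text
time: 15.95
position: [0.5144, 0.2444, 0.0553]
tool_rot: [-0.183, 2.984, 0.015]
ft_force: [-0.4, 0.8, 0.2]
grip_width: 0.999
grip_force: 0.0
```

```bash
python3 - <<'E'
from go import *
delta([.5106,.2424,.049],Rt(97.2,-8.6))
E
```

```text
t 15.95 pos [0.5144 0.2444 0.0553] F [-0.4184  0.7779  0.175 ] grip 0.0 0.999
 shift tool cm [ 0.492  -0.1559  0.5625] turn rad [ 0.0003  0.0025 -0.003 ]
```

>>> jog_arm --rows "0.45 -0.2 0.5 0 0 0 -1; 0 0 0 0 0 0 1; 0 0 0 0 0 0 1; 0 0 0 0 0 0 1; 0 0 0 0 0 0 1"

```text
time: 16.58
position: [0.5095, 0.2411, 0.0474]
tool_rot: [-0.184, 2.986, 0.014]
ft_force: [-1.2, 0.1, -0.2]
grip_width: 0.633
grip_force: 0.0
```

>>> jog_arm --rows "0 0 0 0 0 0 1; 0 0 0 0 0 0 1; 0 0 0 0 0 0 1; 0 0 0 0 0 0 1; 0 0 0 0 0 0 1"

```text
time: 17.2
position: [0.5093, 0.2415, 0.0473]
tool_rot: [-0.185, 2.986, 0.015]
ft_force: [-1.0, 2.2, -0.2]
grip_width: 0.457
grip_force: 39.9
```

```bash
python3 - <<'E'
from go import *
delta([.5106,.2424,.049],Rt(97.2,-8.6))
E
```

```text
t 17.2 pos [0.5093 0.2415 0.0473] F [-1.0311  2.2433 -0.1717] grip 39.93522584438324 0.457
 shift tool cm [-0.1661  0.0763 -0.1482] turn rad [ 0.0002 -0.0002 -0.002 ]
```

Gripped, but far from the centre, so the bar could droop when lifted. I'll slide it 2 cm out along the bolster, regrip nearer its centre, then lift.

>>> jog_arm --rows "1.1 0 -0.17 0 0 0 1; 1.1 0 -0.17 0 0 0 1; 0 0 0 0 0 0 1; 0 0 0 0 0 0 0; 0 0 0 0 0 0 -0.3"

```text
time: 17.82
position: [0.4879, 0.2383, 0.0476]
tool_rot: [-0.184, 2.985, 0.014]
ft_force: [0.1, 0.3, 0.3]
grip_width: 0.547
grip_force: 0.0
```

>>> jog_arm --rows "0 0 0 0 0 0 -0.3; -1.3 0 0.1 0 0 0 -0.3; -1.2 0 0.12 0 0 0 -0.3; 0 0 0 0 0 0 0; 0 0 0 0 0 0 1" --force 60

```text
time: 18.45
position: [0.512, 0.2416, 0.0487]
tool_rot: [-0.185, 2.987, 0.014]
ft_force: [-0.1, -0.3, -0.3]
grip_width: 0.507
grip_force: 0.0
```

>>> jog_arm --rows "0 0 0 0 0 0 1; 0 0 0 0 0 0 1; 0 0 0 0 0 0 1; 0 0 0 0 0 0 1; 0 0 0 0 0 0 1"

```text
time: 19.08
position: [0.5118, 0.2414, 0.0487]
tool_rot: [-0.185, 2.987, 0.014]
ft_force: [-0.5, 1.1, -3.6]
grip_width: 0.454
grip_force: 60.0
```

```bash
python3 - <<'E'
from go import *
delta([.5106,.2424,.049],Rt(97.2,-8.6)); print(ctrl.get_state()["joint_positions"])
E
```

```text
t 19.07 pos [0.5118 0.2414 0.0487] F [-0.5052  1.1201 -3.6011] grip 59.97517168521881 0.454
 shift tool cm [ 0.1021  0.1159 -0.0435] turn rad [-0.0005 -0.0008 -0.0022]
[ 0.374   0.3737 -1.0243  1.9528  0.4962  0.9092  0.8038]
```

>>> jog_arm --rows "-0.07 0 -0.5 0 0 0 1; 1 0 -0.15 0 0 0 1; 2 0 -0.3 0 0 0 1; 2.5 0 -0.4 0 0 0 1; 2 0 -0.5 0 0 0 1"

```text
time: 19.7
position: [0.4342, 0.2312, 0.0552]
tool_rot: [-0.185, 2.988, 0.011]
ft_force: [-0.8, -0.4, -4.6]
grip_width: 0.449
grip_force: 60.0
```

```bash
python3 - <<'E'
from go import *; from bench import imaging
delta([.46,.05,.10],Rt(96.3,-8.6)); print(ctrl.get_state()["joint_positions"])
s=imaging.get_image("scene"); cv2.imwrite("pics/s3.png",cv2.resize(s["img"][130:290,240:440],(800,600)))
E
```

```text
t 19.7 pos [0.4342 0.2312 0.0552] F [-0.7606 -0.3956 -4.5798] grip 59.97043490409851 0.449
 shift tool cm [ -0.9817 -18.3097  -4.3531] turn rad [ 0.0004 -0.0024  0.0137]
[ 0.5203  0.1722 -1.1611  2.1082  0.3066  0.8566  0.88  ]
```

View pics/s3.png

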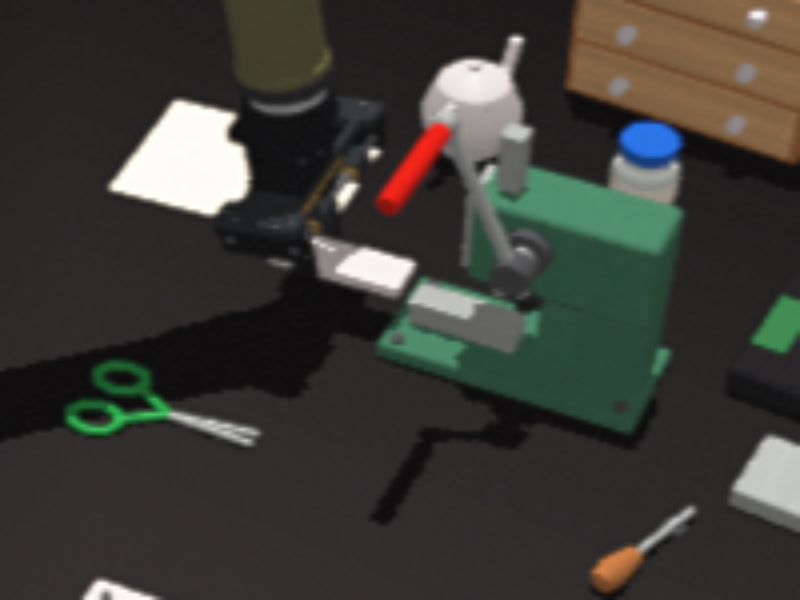

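The bar is held level at about (365,265) and clear of the press; the lever is up. Now I'll carry it to the numbering machine.

>>> jog_arm --rows "-0.3 -3 -2 0 0 0 1; -0.3 -4 -2 0 0 0 1; -0.3 -4.5 -0.35 0 0 0.013 1; 0 -4.5 0 0 0 0 1; -1 -4.5 0 0 0 0 1"

```text
time: 20.38
position: [0.4712, 0.0279, 0.1013]
tool_rot: [-0.166, 2.989, 0.01]
ft_force: [1.5, 0.4, -5.7]
grip_width: 0.452
grip_force: 60.0
```

>>> jog_arm --rows "-1 -4.5 0 0 0 0 1; -1 -4.5 0 0 0 0 1; -1 -4.5 0 0 0 0 1; 0 -4 0 0 0 0 1; 0 0 0 0 0 0 1"

```text
time: 21.0
position: [0.5204, -0.1451, 0.1052]
tool_rot: [-0.156, 2.99, 0.014]
ft_force: [-0.7, 0.8, -6.3]
grip_width: 0.451
grip_force: 60.0
```

```bash
python3 - <<'E'
from go import *
delta([.510,-.195,.06],Rt(96.3,-8.6)); print(ctrl.get_state()["joint_positions"])
E
```

```text
t 21.0 pos [ 0.5204 -0.1451  0.1052] F [-0.7472  0.7769 -6.2658] grip 59.96968388557434 0.451
 shift tool cm [ 2.2009 -4.8642  4.2347] turn rad [ 0.0006 -0.0018 -0.0058]
[ 1.0524  0.151  -0.839   1.9616  0.0777  0.9397  1.8604]
```

>>> jog_arm --rows "1.1 -2.4 1 0 0 0 1; 1.1 -2.4 1.5 0 0 -0.006 1; 0 0 1.7 0 0 0 1; 0 0 0 0 0 0 1; 0 0 0 0 0 0 1"

```text
time: 21.62
position: [0.512, -0.1887, 0.0615]
tool_rot: [-0.177, 2.986, 0.015]
ft_force: [1.0, 0.3, -5.6]
grip_width: 0.447
grip_force: 60.0
```

```bash
python3 - <<'E'
from go import *; from bench import imaging; import pickle
delta([.510,-.195,.06],Rt(96.3,-8.6))
s=imaging.get_image("scene"); pickle.dump(s,open("s4.pkl","wb"))
I=cv2.resize(s["img"][270:370,225:345],(720,600),interpolation=cv2.INTER_CUBIC); cv2.imwrite("pics/s4.png",I)
p=ctrl.get_state()["position"]; z=.065
for k in blobs(mask(s,(100,120,40),(130,255,255),(255,290,320,335)))[:2]: print("fence",k[:,0].mean(0),onz(s,k[:,0].mean(0),.028))
E
```

```text
t 21.62 pos [ 0.512  -0.1887  0.0615] F [ 1.0168  0.3083 -5.5773] grip 59.96939778327942 0.447
 shift tool cm [ 0.2933 -0.599   0.1088] turn rad [0.0023 0.0004 0.0083]
fence [300.3256 312.4419] [[ 0.6194 -0.1889  0.028 ]]
fence [284.4444 319.2963] [[ 0.5929 -0.2321  0.028 ]]
```

View pics/s4.png

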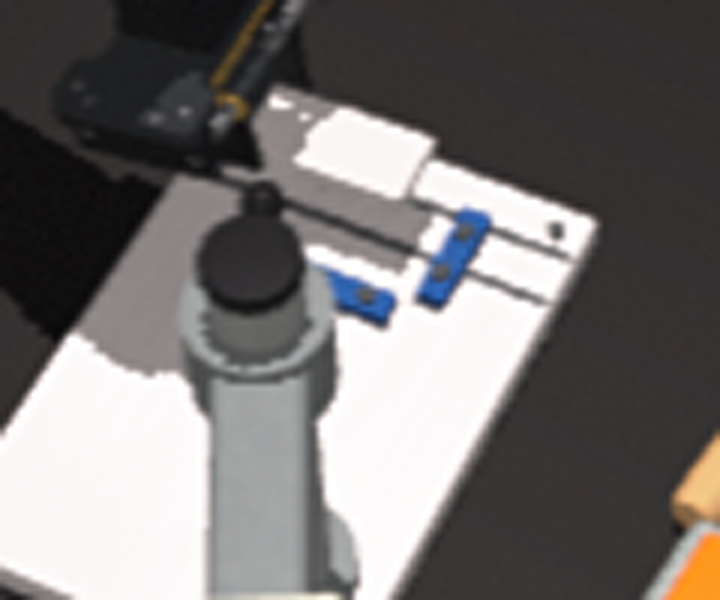

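```bash
python3 - <<'E'
from go import *; import pickle
s=pickle.load(open("s4.pkl","rb"))
px=lambda a:np.array(a,float)/6+[225-.4,270-.4]
E=onz(s,px([(460,212),(418,298)]),.03); S=onz(s,px([(328,264),(397,293)]),.03); B=onz(s,px([(437,145),(410,195)]),.071)
P=onz(s,px([(598,220),(275,85)]),.02)
psi=np.radians(6.2);u=np.array([np.cos(psi),np.sin(psi)]);n=np.array([-u[1],u[0]])
for nm,Q in(("E",E),("S",S),("B",B),("plate +y edge",P)): print(nm,Q[:,:2].tolist(),"u",Q[:,:2]@u,"n",Q[:,:2]@n,ang(Q[0]-Q[1]))
E
```

```text
E [[0.6085225189675254, -0.16616596618964186], [0.6177289955244523, -0.2188992136912119]] u [0.587  0.5905] n [-0.2309 -0.2843] 99.90321754425425
S [[0.5701551431794806, -0.22430940892479712], [0.6076014099226378, -0.22156739459344987]] u [0.5426 0.5801] n [-0.2846 -0.2859] -175.81197367702833
B [[0.594672051974641, -0.16308748021607689], [0.5993364614618589, -0.194533682137203]] u [0.5736 0.5748] n [-0.2264 -0.2581] 98.43715426340178
plate +y edge [[0.6651640947705615, -0.12987703849145404], [0.4824544741238276, -0.14082253692072066]] u [0.6472 0.4644] n [-0.201  -0.1921] 3.4282938124247213
```

>>> jog_arm --rows "0.2 0 1.3 0 0 0.008 1; 0.2 0 1.2 0 0 0 1; 0.1 0 0.7 0 0 0 1; 0 0 0 0 0 0 1; 0 0 0 0 0 0 1"

```text
time: 22.3
position: [0.5117, -0.1902, 0.0289]
tool_rot: [-0.162, 2.987, 0.015]
ft_force: [0.2, -0.2, -6.0]
grip_width: 0.454
grip_force: 60.0
```

```bash
python3 - <<'E'
from go import *
delta([.512,-.1887,.0237],Rt(96.3,-8.6))
E
```

```text
t 22.3 pos [ 0.5117 -0.1902  0.0289] F [ 0.234  -0.1663 -6.0251] grip 59.96921896934509 0.454
 shift tool cm [0.0298 0.1447 0.5184] turn rad [ 0.0019  0.0004 -0.0019]
```

>>> jog_arm --rows "0 0 0.2 0 0 0 1; 0 0 0.2 0 0 0 1; 0 0 0 0 0 0 1"

```text
time: 22.68
position: [0.5118, -0.1901, 0.0246]
tool_rot: [-0.162, 2.988, 0.016]
ft_force: [-0.3, 0.1, -5.4]
grip_width: 0.453
grip_force: 60.0
```

>>> jog_arm --rows "0 0 0.1 0 0 0 1; 0 0 0 0 0 0 1; 0 0 0 0 0 0 1"

```text
time: 23.05
position: [0.5122, -0.1901, 0.0239]
tool_rot: [-0.162, 2.987, 0.015]
ft_force: [-0.2, -0.6, -4.9]
grip_width: 0.452
grip_force: 60.0
```

>>> jog_arm --rows "0 0 0.1 0 0 0 1; 0 0 0 0 0 0 1; 0 0 0 0 0 0 1"

```text
time: 23.42
position: [0.5122, -0.1901, 0.0237]
tool_rot: [-0.162, 2.988, 0.014]
ft_force: [-5.2, 2.0, 5.3]
grip_width: 0.449
grip_force: 60.0
```

>>> jog_arm --rows "0 0 0.1 0 0 0 1; 0 0 0 0 0 0 1; 0 0 0 0 0 0 1"

```text
time: 23.8
position: [0.5123, -0.1901, 0.0236]
tool_rot: [-0.162, 2.989, 0.014]
ft_force: [-10.7, 3.1, 15.7]
grip_width: 0.451
grip_force: 60.0
```

>>> jog_arm --rows "0 0 -0.15 0 0 0 1; 0 -0.6 0 0 0 0 1; 0 -0.6 0 0 0 0 1; 0 -0.5 0 0 0 0 1; 0 0 0 0 0 0 1"

```text
time: 24.42
position: [0.5151, -0.2077, 0.0237]
tool_rot: [-0.161, 2.985, 0.014]
ft_force: [1.0, 3.0, 1.4]
grip_width: 0.448
grip_force: 60.0
```

>>> jog_arm --rows "-0.4 0 0.06 0 0 0 1; -0.4 0 0.06 0 0 0 1; 0 0 0 0 0 0 1"

```text
time: 24.8
position: [0.5199, -0.2082, 0.0236]
tool_rot: [-0.16, 2.992, 0.012]
ft_force: [-9.7, 1.3, 12.7]
grip_width: 0.452
grip_force: 60.0
```

```bash
python3 - <<'E'
from go import *
delta([.512,-.1887,.0237],Rt(96.3,-8.6))
E
```

```text
t 24.8 pos [ 0.5199 -0.2082  0.0236] F [-9.6634  1.2662 12.732 ] grip 59.986714124679565 0.452
 shift tool cm [ 0.5718  2.0249 -0.0889] turn rad [-0.0002 -0.005  -0.0032]
```

>>> jog_arm --rows "0 0 -0.1 0 0 0 1; 0 0 0 0 0 0 1; 0 0 0 0 0 0 1"

```text
time: 25.18
position: [0.5215, -0.207, 0.0238]
tool_rot: [-0.16, 2.988, 0.015]
ft_force: [-0.9, -0.7, -3.4]
grip_width: 0.449
grip_force: 60.0
```

>>> jog_arm --rows "-0.2 0 0 0 0 0 1; 0 0 0 0 0 0 1; 0 0 0 0 0 0 1"

```text
time: 25.55
position: [0.524, -0.2053, 0.0242]
tool_rot: [-0.163, 2.987, 0.017]
ft_force: [-0.3, 1.2, -6.5]
grip_width: 0.449
grip_force: 60.0
```

>>> jog_arm --rows "-0.2 0 0.03 0 0 0 1; -0.2 0 0.03 0 0 0 1; 0 0 0 0 0 0 1; 0 0 0 0 0 0 1"

```text
time: 26.05
position: [0.5278, -0.2054, 0.0244]
tool_rot: [-0.162, 2.988, 0.016]
ft_force: [0.5, -0.2, -5.4]
grip_width: 0.45
grip_force: 60.0
```

>>> jog_arm --rows "-0.2 0 0.03 0 0 0 1; 0 0 0 0 0 0 1; 0 0 0 0 0 0 1"

```text
time: 26.42
position: [0.5292, -0.2053, 0.0242]
tool_rot: [-0.162, 2.989, 0.016]
ft_force: [-2.9, -0.0, -4.9]
grip_width: 0.447
grip_force: 60.0
```

>>> jog_arm --rows "0.1 -0.2 0 0 0 0 1; 0 -0.2 0 0 0 0 1; 0 0 0 0 0 0 1; 0 0 0 0 0 0 1"

```text
time: 26.92
position: [0.5295, -0.2087, 0.0243]
tool_rot: [-0.163, 2.987, 0.016]
ft_force: [-2.2, 1.8, -4.3]
grip_width: 0.456
grip_force: 60.0
```

>>> jog_arm --rows "0 -0.2 0 0 0 0 1; 0 0 0 0 0 0 1; 0 0 0 0 0 0 1"

```text
time: 27.3
position: [0.5294, -0.2089, 0.0242]
tool_rot: [-0.165, 2.988, 0.019]
ft_force: [-3.0, 5.4, -2.4]
grip_width: 0.452
grip_force: 60.0
```

>>> jog_arm --rows "0 0 0.07 0 0 0 1; -0.2 -0.05 0.03 0 0 0 1; 0 0 0 0 0 0 1; 0 0 0 0 0 0 1; 0 0 0 0 0 0 1"

```text
time: 27.92
position: [0.5295, -0.2089, 0.0237]
tool_rot: [-0.165, 2.993, 0.02]
ft_force: [-11.4, 8.3, 9.8]
grip_width: 0.448
grip_force: 60.0
```

```bash
python3 - <<'E'
from go import *; from bench import imaging; import pickle
s=imaging.get_image("scene"); t=imaging.get_image("top"); pickle.dump((s,t),open("s5.pkl","wb"))
delta([.5294,-.2089,.0237],Rt(96.2,-8.6)); print(ctrl.get_state()["torque"])
I=cv2.resize(s["img"][285:345,255:327],(720,600),interpolation=cv2.INTER_CUBIC); cv2.imwrite("pics/s5.png",I)
E
```

```text
t 28.02 pos [ 0.5295 -0.2089  0.0237] F [-11.1843   7.8938   8.7428] grip 60.00915706157684 0.45
 shift tool cm [ 0.0136  0.0001 -0.0005] turn rad [ 0.0056 -0.0058  0.0015]
[1.7912 2.2923 0.4332]
```

View pics/s5.png

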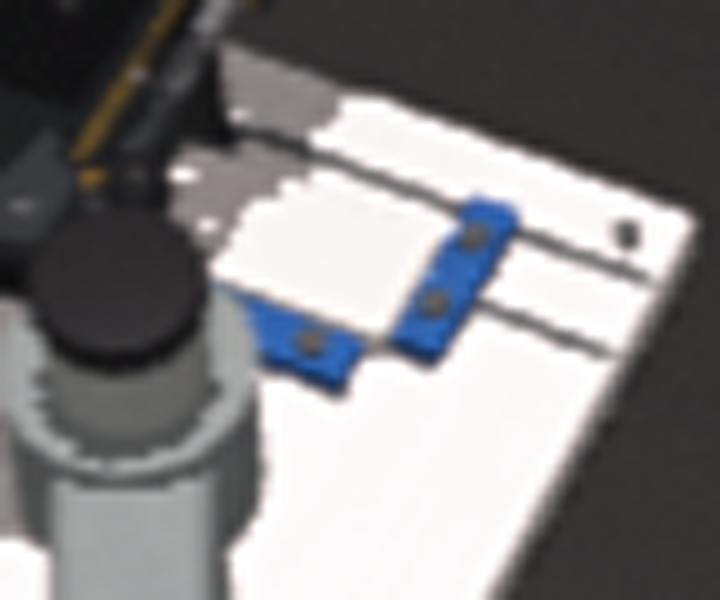

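The bar lies in the corner: its front against the end fence at (440,270) and its long edge along the side fence at (310,320). I'll ease the load on the plate so the horizontal forces are surely on the fences.

>>> jog_arm --rows "-0.05 -0.03 -0.07 0 0 0 1; 0 0 0 0 0 0 1; 0 0 0 0 0 0 1; 0 0 0 0 0 0 1"

```text
time: 28.52
position: [0.5295, -0.2089, 0.0238]
tool_rot: [-0.165, 2.994, 0.021]
ft_force: [-9.8, 8.1, 4.0]
grip_width: 0.451
grip_force: 60.0
```

>>> jog_arm --rows "0 0 0 0 0 0 1; 0 0 0 0 0 0 1; 0 0 0 0 0 0 1; 0 0 0 0 0 0 1"

```text
time: 29.02
position: [0.5295, -0.2089, 0.0238]
tool_rot: [-0.165, 2.994, 0.021]
ft_force: [-11.0, 8.8, 3.4]
grip_width: 0.452
grip_force: 60.0
```

```bash
python3 - <<'E'
from bench import ticket
print(ticket.close_job())
E
```

```text
the job is handed in; nothing more can be done
None
```

The hallmark was struck with the lever at its stop and back up, and I handed the job in with the bar still held in the corner of both fences, at about 11 N forward and 9 N sideways measured at the wrist; the judge's result was not shown.

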